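Seat a specimen holder plate on a microscope stage bed against two dowels and an end stop

ROBOT

A 7-joint arm with a two-finger parallel gripper is mounted at the origin on the work surface. World frame = base frame: x ahead of the robot, y to its left, z up, the work surface at z = 0. Lengths are in m, angles in rad, forces in N, time in s.
With the tool pointing down it reaches from about 0.425 to 0.95 m from the base axis. Payload 16.7 kg.
Tool frame: the origin (TCP) lies at the centre of the arm's flange, where the gripper is bolted on; the fingertips stand 199 mm ahead of it and the grasp point (between the pads) lies 180 mm ahead of it (grasp_offset is the z of the grasp point in the tool frame, in m); z points along the fingers, y is the direction in which the jaws open and shut (so a half turn about z gives the same grasp; the last joint's range is limited). The gripper opens to 94 mm and grips with 3 to 60 N. Pads are 16 mm wide; open, the fingers measure 119 mm over their backs; the gripper's body (75 mm by 177 mm) begins 78 mm behind the grasp point.
Start: joints at [1.167, 0.426, 0.074, 1.606, -0.034, 1.111, -0.067], TCP at [0.169, -0.653, 0.405] pointing down, gripper open.
Joint ranges: [-2.85, 2.85], [-0.5, 2.14], [-1.23, 1.37], [0.21, 2.46], [-1.02, 4.16], [0.16, 2.05], [-2.73, 2.73]. Speed limits (rad/s): [1.89, 1.89, 2.39, 2.39, 3.01, 3.01, 3.01].

INTERFACE

Orientations are given as [roll, pitch, yaw] about the fixed x, y, z axes, in that order (R = Rz(yaw) Ry(pitch) Rx(roll)).
In Python, from cell import * gives the robot as it stands. The module is installed in compiled form; this text tells all that it offers.
- The arm moves only by the tool drive_tool, never from a script. Its argument "targets" is a list of rows, each a list of 3 entries, a list of its own where there are three numbers: the finger opening in m, from 0 to 0.094, then the shift along the tool's x, y, z in m, then the turn, a rotation vector about the tool's x, y, z in degrees. In form: [[fingers, [x, y, z], [ax, ay, az]], ...]. A call has 1 to 12 rows; each row is the pose to reach, as a shift and turn from the pose measured when the call began, along the tool's axes at that moment; what a row does not reach only later rows make up. A row lasts 1/8 s, in which the tool goes at most 62.5 mm and 10.7 degrees, less where a joint would pass 70% of its speed; a pose out of reach is approached as far as the arm can. A call with a gripper value outside its range is refused whole. The fingers move at their own pace and stop on an object; "squeeze" is the grip in N (left out, the last holds). Time passes only in rows, so rows that repeat a pose let the fingers close. It gives the time, the measured TCP pose, the force and the opening at its end, in the units of the state.
- state(): the state, without advancing time (a new reading comes with each control period).
- camera(name): name is "scene" or "side" or "wrist"; returns a dict with "image" (400x640x3 uint8, red, green, blue), "K" (3x3 intrinsics, pixels), "rvec" (rotation vector, rad) and "tvec" (3), from world to camera coordinates, as OpenCV has them. Camera axes: x right, y down, z forward; pixel columns grow to the right and rows downward; lengths in m; the calibration is good to about 2 mm. A picture is of the moment at which its call begins. There is no depth.
- finish_job(): hands the job in, once; it reports no verdict.
The state is a dict: "time_s": time; "q": joint angles; "qd": joint speeds; "effort": joint torques, N m; "eef_pos": TCP position; "tcp_rot": TCP orientation; "ft_force": force on the tool from outside, world axes, zero at the start; "ft_torque": the same for the moment, N m; "gripper_width": finger opening in m.
Only numpy, scipy, OpenCV 4.12 (cv2) and the standard library are available. Lean on these libraries where they do the work, as an engineer would, in place of code of your own. Each camera call takes 0.05 s, during which the arm holds its last target. There are 200 camera calls.

TASK

Pick up the aluminium specimen holder plate by its post, set it down gently flat on the black stage bed, and slide it home: long edge against both steel dowels and one short end against the nose of the end stop. While it bears on all three at once, keep a light pressure on it for a moment (about 10 N towards the dowels and about 10 N towards the stop; never more than 20 N, the dowels are delicate), then let go, leaving it flat, square and touching all three. Leave the bottle, the wrench and the filter cube alone.

Things in the scene. Friction and masses are not known exactly. Their poses are not given: they have to be found in the camera images.
- holder: loose aluminium plate with two white windows, 90 (x) x 130 (y) x 12 mm, about 0.7 kg; upright round steel post, 22 mm diameter, 45 mm tall, in the middle of its top (post top 57 mm above the underside). Origin: centre of the underside; z up; y along the long side. Lies on the table at the start. Same after a half turn about z: either way round will do.
- bed: fixed black slab, 170 (x) x 220 (y) x 30 mm; position and yaw vary. Origin: centre of the underside (top face 30 mm above it), z up. A bar with two dowels is screwed on near its +x edge, an end stop near its +y end; the rest is plain and smooth: sliding the holder on it takes 1 to 3 N. Both have slots and are set differently each run, so their true places are not measured: feel for them.
- fence_mid (a point): point on the bed's top at bed x = +50, y = 0 mm. The dowel bar's origin (fence: the middle between the axes of dowel_a at +y and dowel_b at -y) lies up to 10 mm from it along the bed's x, either way. Dowels: rigid steel, 10 mm diameter, 16 mm tall, 45 mm either side of their middle along the bed's y, bar 6 mm high. The holder's long edge touches their -x sides, so its centre is then 50 mm to the -x side of their middle.
- nose_mid (a point): point on the bed's top at bed x = 0, y = +65 mm. The end stop's origin (stop: the tip of its nose) lies up to 10 mm from it along the bed's y, either way. The stop: grey block 32 (x) x 16 (y) x 18 mm with a rigid upright half-round steel nose (radius 6, 18 mm tall) pointing to the bed's -y. The holder's short end touches it near its middle, so the holder's centre is then 65 mm to the -y side of its tip.
- bottle: bystander: small bottle, 44 mm diameter, 100 mm tall; origin: centre of its underside.
- wrench: bystander: wrench lying on the table, 130 mm long; origin near its middle.
- filter_cube: bystander: black filter cube 40 x 40 x 35 mm; origin: centre of its underside.
Things that resemble listed ones, but are neither listed nor needed, are in the scene too. There is more than one size of the holder; the one meant has the size given above.

How it is judged:
On the way:
1. the holder lies on the bed and is pressed against both dowels and the end stop at the same time, more than 2 N on each (contact force between holder and dowel_a above 2 N and contact force between holder and dowel_b above 2 N and contact force between holder and stop above 2 N and z of holder in the frame of bed between 0.0285 and 0.0325 m), for 0.3 s.
At the end, for the whole second after the job is handed in: The holder rests flat on the bed (height within 1.5 mm, tilt under 0.02 rad), its long edge within 1.5 mm of the dowels' faces and parallel to the bed's y axis within 0.015 rad, its short end within 1.5 mm of the stop's nose, released and at rest (x of holder in the frame of fence between -0.0515 and -0.0485 m and y of holder in the frame of stop between -0.0665 and -0.0635 m and z of holder in the frame of bed between 0.0285 and 0.0315 m and angle between the y axis of holder and the y axis of bed, either way round below 0.015 rad and angle between holder's own z axis and vertical below 0.02 rad and linear speed of holder below 0.005 m/s); the robot touches nothing.
It fails at once if the holder presses on a dowel or on the end stop with more than 20 N (contact force between holder and dowel_a above 20 N or contact force between holder and dowel_b above 20 N or contact force between holder and stop above 20 N).
It fails at once if the holder is dropped or forced onto the bed (more than 50 N) (contact force between holder and bed above 50 N).
It fails at once if the bottle, the wrench or the filter cube is moved by more than 15 mm (distance of any of bottle, wrench, filter_cube from where it was at the start of the episode above 0.015 m).
It also fails if it takes over 64 s, if anything falls off the work surface, if the arm or the gripper's body presses on something with over 40 N, if the wrist force passes 120 N, or if a joint passes its speed limit or range.

## Working session

There is one attempt and no reset: what is moved stays moved. The work goes in short steps, Python scripts to look and compute and a tool call to move; the robot and the scene stay as the last step left them, time stands still between calls to the robot, and variables do not carry over. Pictures are saved under pics/ and viewed, about 8 in all and at most 12, crops included, and the job is handed in when it is done.

Besides the shell and the picture viewer there is one more tool, called after ">>>" as name(argument=value, ...), one argument or row to a line, values as JSON. drive_tool: Moves the arm, as the interface text tells. Its arguments: {"type":"object","properties":{"targets":{"type":"array","items":{"type":"array"}},"squeeze":{"type":"number"}},"required":["targets"]}

```bash
mkdir -p pics; cat > h.py <<'E'
from cell import *
import numpy as np, cv2
def ray(c,px,z):
    R=cv2.Rodrigues(np.array(c["rvec"],float))[0]; t=np.array(c["tvec"],float).ravel()
    px=np.array(px,float).reshape(-1,2)
    d=np.c_[px,np.ones(len(px))]@np.linalg.inv(np.array(c["K"])).T@R
    o=-R.T@t; return o+d*((z-o[2])/d[:,2:])
def proj(c,P):
    return cv2.projectPoints(np.array(P,float).reshape(-1,1,3),np.array(c["rvec"],float),np.array(c["tvec"],float),np.array(c["K"],float),None)[0].reshape(-1,2)
def save(n,im): cv2.imwrite(f"pics/{n}.png",im[:,:,::-1])
E
python3 - <<'E'
from h import *
import pickle
cs={n:camera(n) for n in("scene","side","wrist")}
pickle.dump(cs,open("c0.pkl","wb"))
for n in cs: save(n,cs[n]["image"])
s=state();print(s)
E
```

```text
{'time_s': 0.15, 'q': array([ 1.1674912 ,  0.42659409,  0.07389404,  1.60642858, -0.03412315,
        1.11076871, -0.06711271]), 'qd': array([-0.00017925, -0.00358754,  0.00236714, -0.00249039, -0.00221148,
       -0.00033858,  0.00094918]), 'effort': array([ 6.40296159e-03, -9.36270261e+01,  3.67089182e+00, -4.54418385e+01,
       -4.85790940e-02,  1.80251658e-02,  1.72286514e-04]), 'eef_pos': array([ 0.16942644, -0.65325897,  0.40414753]), 'tcp_rot': array([-3.14065584e+00,  5.48990523e-05,  2.53716659e-01]), 'ft_force': array([ 1.0177603 , -0.02393104, -0.11273477]), 'ft_torque': array([0.01843098, 0.09276447, 0.03183306]), 'gripper_width': 0.09408717837976899}
```

View pics/scene.png

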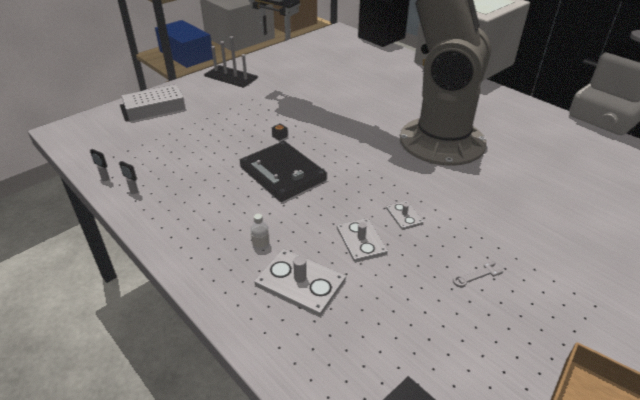

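View pics/side.png

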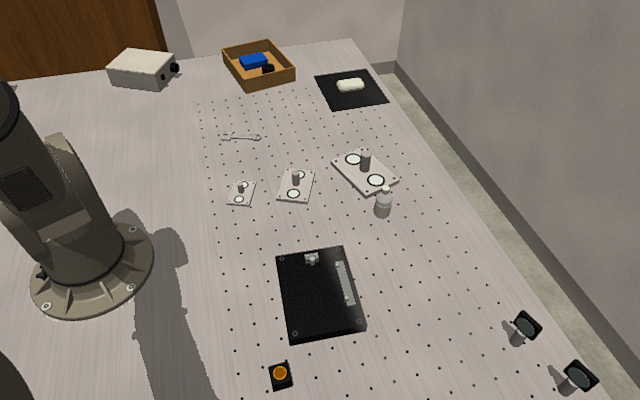

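Scene view: three holders, large at (300,280), middle at (361,238), small at (405,215); bed at (283,168), bottle at (260,235), wrench at (478,274), cube at (280,131). In the side view the holders are at (366,171), (296,184) and (241,192), and the bed is at (320,295). I'll check sizes and view an enlarged crop.

```bash
python3 - <<'E'
from h import *
import pickle
cs=pickle.load(open("c0.pkl","rb"))
c=cs["side"]
bed=ray(c,[(276,258),(343,246),(367,328),(292,345)],.03)
print("bed",bed.round(3)); print(np.linalg.norm(np.diff(bed,axis=0),axis=1))
for n,p in dict(L=[(332,154),(366,148),(400,178),(365,193)],M=[(286,165),(315,169),(308,202),(277,199)],S=[(233,181),(256,181),(250,206),(227,203)]).items():
    P=ray(c,p,.012);print(n,P.mean(0).round(3),np.linalg.norm(np.diff(P,axis=0),axis=1).round(3))
a=cv2.resize(c["image"][130:350,220:420],None,fx=2.7,fy=2.7,interpolation=3)
b=cv2.resize(cs["wrist"]["image"],(640,400))
save("crop1",a)
# two-view windows
E
```

```text
bed [[ 0.428 -0.111  0.03 ]
 [ 0.595 -0.12   0.03 ]
 [ 0.577 -0.341  0.03 ]
 [ 0.416 -0.334  0.03 ]]
[0.16727695 0.22146398 0.16187379]
L [0.756 0.157 0.012] [0.112 0.164 0.124]
M [0.541 0.146 0.012] [0.09  0.137 0.087]
S [0.382 0.151 0.012] [0.067 0.099 0.066]
```

View pics/crop1.png

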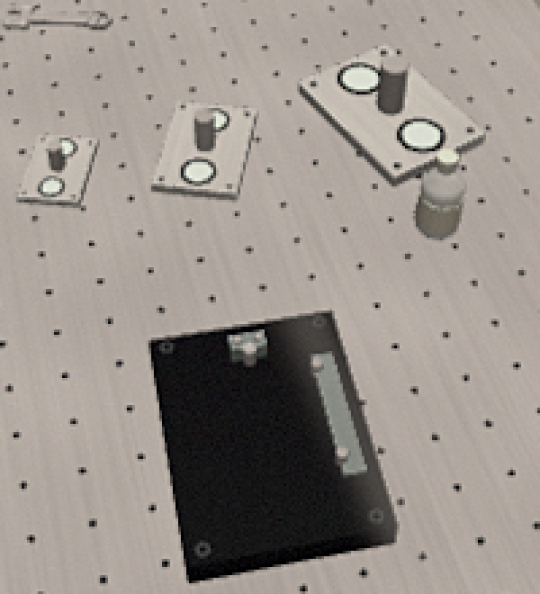

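Middle holder (side (296,184), scene (361,238)) fits: measured about 90 × 137 mm. The large one is about 115 × 164 and the small one about 67 × 99. Bed is at about (0.505,-0.226), yaw about -0.055. Moving over to it now.

>>> drive_tool(
  targets=[
    [0.06, [0.06, -0.02, 0], [0, 0, 0]],
    [0.06, [0.115, -0.045, 0], [0, 0, 0]],
    [0.06, [0.17, -0.065, 0], [0, 0, 0]],
    [0.06, [0.22, -0.09, 0], [0, 0, 0]],
    [0.06, [0.275, -0.12, 0], [0, 0, 0]],
    [0.06, [0.32, -0.16, 0], [0, 0, 0]],
    [0.06, [0.35, -0.21, 0], [0, 0, 0]],
    [0.06, [0.38, -0.26, 0], [0, 0, 0]],
    [0.06, [0.415, -0.31, 0], [0, 0, 0]],
    [0.06, [0.445, -0.365, 0], [0, 0, 0]],
    [0.06, [0.48, -0.415, 0], [0, 0, 0]],
    [0.06, [0.5, -0.46, 0], [0, 0, 0]],
  ],
)

```text
time_s: 1.65
eef_pos: [0.5385, -0.0799, 0.4045]
tcp_rot: [-3.14, -0.0, 0.255]
ft_force: [0.3, -0.3, 0.4]
gripper_width: 0.0599
```

```bash
python3 - <<'E'
from h import *
import pickle
c=camera("wrist");pickle.dump(c,open("c1.pkl","wb"));save("w1",c["image"]);s=state();print(s["time_s"],s["eef_pos"],s["tcp_rot"],s["q"],s["ft_force"])
R=cv2.Rodrigues(np.array(c["rvec"]))[0];print(-R.T@np.array(c["tvec"]).ravel(),R)
print(ray(c,[(0,0),(639,0),(639,399),(0,399)],0.02))
E
```

```text
1.7 [ 0.53904601 -0.07384065  0.40461805] [-3.13828725e+00 -1.13450369e-03  2.60831925e-01] [ 0.24262922  0.22696108 -0.25936174  1.88660278  0.06307486  1.03596712
 -1.35249207] [1.42325708 7.85478864 0.92962673]
[ 0.61873891 -0.05928181  0.38500493] [[ 2.52724650e-01 -9.67538086e-01 -5.50682954e-04]
 [-9.28841616e-01 -2.42776260e-01  2.79844493e-01]
 [-2.70893898e-01 -7.02121045e-02 -9.60045184e-01]]
[[ 0.64471481  0.30842848  0.02      ]
 [ 0.8206891  -0.36576723  0.02      ]
 [ 0.31577387 -0.67742454  0.02      ]
 [ 0.050852    0.33400284  0.02      ]]
```

View pics/w1.png

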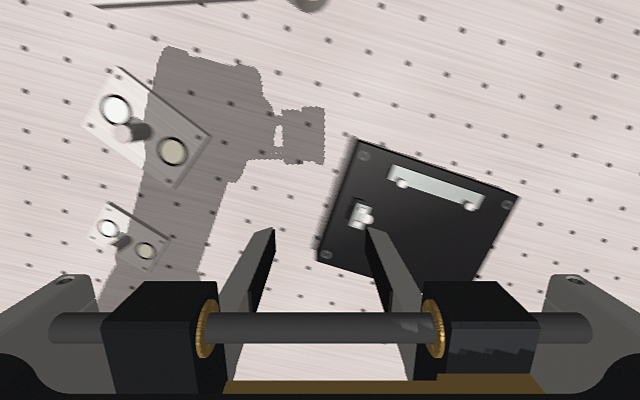

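Wrist view: the holder has corners at (119,67), (210,135), (176,187), (84,124), windows at (116,110) and (173,152), post top at (124,132). The bed's dowels are at (402,182) and (469,206), nose at (366,218).

```bash
python3 - <<'E'
from h import *
import pickle
c=pickle.load(open("c1.pkl","rb"))
P=ray(c,[(119,67),(210,135),(176,184),(84,122)],.012);print("holder",P[:,:2].round(4).tolist(),P.mean(0),np.linalg.norm(np.diff(P,axis=0),axis=1))
W=ray(c,[(116,110),(173,152)],.012);d=W[0]-W[1];print("win",W.mean(0),"yaw",np.arctan2(-d[0],d[1]))
for e in(P[0]-P[1],P[3]-P[2]):print(np.arctan2(-e[0],e[1]))
print("posttop",ray(c,[(120,132)],.057))
D=ray(c,[(403,181),(469,205)],.046);d=D[0]-D[1];print("dowels",D.round(4).tolist(),np.linalg.norm(d),np.arctan2(-d[0],d[1]),D.mean(0))
print("nose",ray(c,[(370,217)],.048))
B=ray(c,[(355,138),(518,197)],.03);d=B[0]-B[1];print(B,np.linalg.norm(d),np.arctan2(-d[0],d[1]))
cs=pickle.load(open("c0.pkl","rb"))["side"]
k=lambda p:np.array(p)/2.7+np.array([220,130])
D=ray(cs,k([(317,357),(342,450)]),.046);print("side dowels",D,np.linalg.norm(D[0]-D[1]));print("side nose",ray(cs,k([(250,352)]),.048))
print("side post",ray(cs,k([(206,112)]),.057))
E
```

```text
holder [[0.6089, 0.1835], [0.5578, 0.0677], [0.4836, 0.1015], [0.534, 0.2215]] [0.54605202 0.14356375 0.012     ] [0.12660025 0.08156943 0.13009428]
win [0.54160919 0.14707127 0.012     ] yaw -0.43048904447892794
-0.41539076970676514
-0.3979081995871816
posttop [[0.54329453 0.14884451 0.057     ]]
dowels [[0.5681, -0.1748, 0.046], [0.56, -0.2627, 0.046]] 0.08829567974149519 -0.09160841599913265 [ 0.56403621 -0.21876436  0.046     ]
nose [[ 0.515141   -0.14983246  0.048     ]]
[[ 0.60117234 -0.10716061  0.03      ]
 [ 0.5828709  -0.32830857  0.03      ]] 0.2219039539678116 -0.08256839298359307
side dowels [[ 0.56348012 -0.17318506  0.046     ]
 [ 0.55566019 -0.2662453   0.046     ]] 0.09338821923651429
side nose [[ 0.50830803 -0.15386237  0.048     ]]
side post [[0.54171737 0.14651827 0.057     ]]
```

>>> drive_tool(
  targets=[
    [0.06, [0.015, -0.05, 0.01], [0, 0, 8]],
    [0.06, [0.03, -0.1, 0.03], [0, 0, 17]],
    [0.06, [0.045, -0.155, 0.06], [0, 0, 26]],
    [0.06, [0.06, -0.213, 0.09], [0, 0, 35]],
    [0.06, [0.06, -0.213, 0.13], [0, 0, 38.7]],
    [0.06, [0.06, -0.213, 0.13], [0, 0, 38.7]],
    [0.06, [0.06, -0.213, 0.13], [0, 0, 38.7]],
  ],
)

```text
time_s: 2.58
eef_pos: [0.5426, 0.147, 0.2766]
tcp_rot: [-3.138, 0.001, -0.414]
ft_force: [0.5, 0.7, 1.0]
gripper_width: 0.0599
```

```bash
python3 - <<'E'
from h import *
import pickle
c=camera("wrist");pickle.dump(c,open("c2.pkl","wb"));save("w2",c["image"]);s=state();print(s["time_s"],s["eef_pos"],s["tcp_rot"],s["ft_force"],proj(c,[[.542,.147,.057]]))
E
```

```text
2.625 [0.54281862 0.14683288 0.27702981] [-3.13748596e+00 -3.18599393e-04 -4.14814944e-01] [ 0.24474942  0.1390585  -0.15287391] [[321.58882648 230.06157927]]
```

View pics/w2.png

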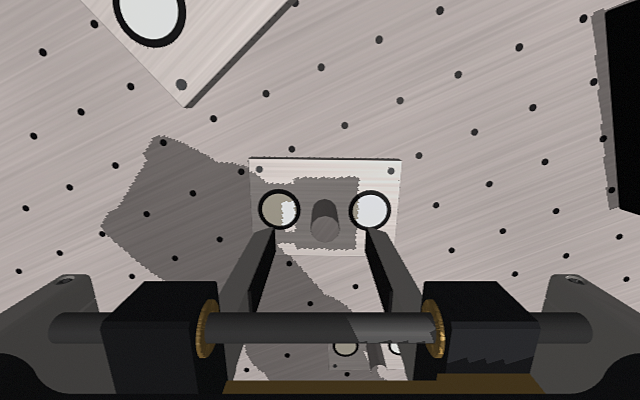

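Post sits centred between the fingers, at (325,228), with the plate square to the tool. Descending and gripping.

>>> drive_tool(
  targets=[
    [0.06, [0, 0.002, 0.03], [-0.2, 0, 0]],
    [0.06, [0, 0.002, 0.055], [-0.2, 0, 0]],
    [0.06, [0, 0.002, 0.061], [-0.2, 0, 0]],
    [0.06, [0, 0.002, 0.061], [-0.2, 0, 0]],
    [0.02, [0, 0.002, 0.061], [-0.2, 0, 0]],
    [0.015, [0, 0.002, 0.061], [-0.2, 0, 0]],
    [0.01, [0, 0.002, 0.061], [-0.2, 0, 0]],
    [0.01, [0, 0.002, 0.061], [-0.2, 0, 0]],
    [0.01, [0, 0.002, 0.061], [-0.2, 0, 0]],
  ],
  squeeze=30,
)

```text
time_s: 3.75
eef_pos: [0.5421, 0.1451, 0.2161]
tcp_rot: [-3.141, -0.0, -0.415]
ft_force: [-2.2, -1.4, 4.5]
gripper_width: 0.0217
```

>>> drive_tool(
  targets=[
    [0.01, [0, 0, -0.03], [0, 0, 0]],
    [0.01, [0, 0, -0.07], [0, 0, 0]],
    [0.01, [0.01, 0.03, -0.09], [0, 0, -1]],
    [0.01, [0.025, 0.08, -0.09], [0, 0, -4]],
    [0.01, [0.04, 0.13, -0.09], [0, 0, -8]],
    [0.01, [0.06, 0.19, -0.09], [0, 0, -12]],
    [0.01, [0.078, 0.25, -0.09], [0, 0, -16]],
    [0.01, [0.095, 0.305, -0.09], [0, 0, -19]],
    [0.01, [0.107, 0.345, -0.09], [0, 0, -19]],
    [0.01, [0.111, 0.358, -0.09], [0, 0, -19]],
    [0.01, [0.111, 0.358, -0.09], [0, 0, -19]],
    [0.01, [0.111, 0.358, -0.09], [0, 0, -19]],
  ],
)

```text
time_s: 5.25
eef_pos: [0.4997, -0.2258, 0.3058]
tcp_rot: [-3.141, -0.0, -0.081]
ft_force: [0.8, -0.1, -7.0]
gripper_width: 0.0214
```

```bash
python3 - <<'E'
from h import *
import pickle
c=camera("wrist");pickle.dump(c,open("c3.pkl","wb"));save("w3",c["image"]);s=state();print(s["time_s"],s["eef_pos"],s["tcp_rot"],s["ft_force"],s["ft_torque"],s["gripper_width"])
E
```

```text
5.3 [ 0.49975458 -0.22571289  0.30590265] [-3.14075579e+00 -2.58585560e-04 -8.10785880e-02] [-0.46809172 -0.76407173 -5.47063894] [ 0.10411432 -0.08197615 -0.04940589] 0.021252234709584546
```

View pics/w3.png

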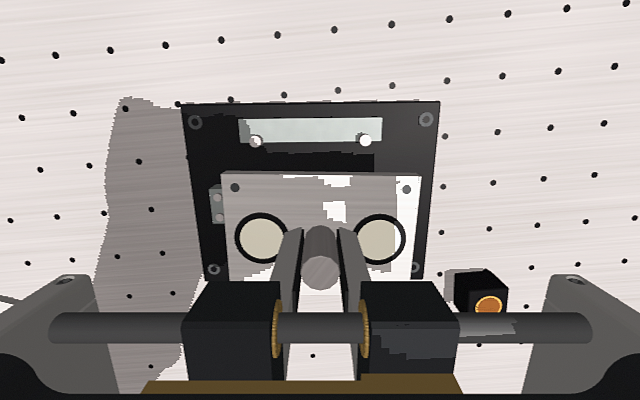

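Wrist view: plate in hand, dowel tops at (256,141) and (365,140), bed edge (181,104)–(440,101), plate edge (222,171)–(421,177); the nose is hidden under the plate.

```bash
python3 - <<'E'
from h import *
import pickle
c=pickle.load(open("c3.pkl","rb"))
def y(P):d=P[0]-P[1];return np.arctan2(-d[0],d[1])
D=ray(c,[(256,140.5),(365.5,139.5)],.046);print("dowels",D,np.linalg.norm(D[0]-D[1]),y(D),D.mean(0))
B=ray(c,[(181,104),(440,101)],.03);print("bed",B,np.linalg.norm(B[0]-B[1]),y(B))
H=ray(c,[(221,171),(421,177)],.102);print("plate edge",H,np.linalg.norm(H[0]-H[1]),y(H))
W=ray(c,[(261,238),(379,239)],.102);print("win",W.mean(0),y(W))
# nose: stop back face/bed -y... 
print(ray(c,[(212,186)],.048))
E
```

```text
dowels [[ 0.56490541 -0.17878012  0.046     ]
 [ 0.55850244 -0.26756511  0.046     ]] 0.08901557412792202 -0.07199303506528475 [ 0.56170392 -0.22317261  0.046     ]
bed [[ 0.59874136 -0.1168075   0.03      ]
 [ 0.58356867 -0.33315637  0.03      ]] 0.21688026203468494 -0.07001599829017928
plate edge [[ 0.55163907 -0.16613215  0.102     ]
 [ 0.53730389 -0.29421154  0.102     ]] 0.12887911828024784 -0.11146034845326884
win [ 0.49956863 -0.2257208   0.102     ] -0.09005628536449532
[[ 0.53057533 -0.13688714  0.048     ]]
```

>>> drive_tool(
  targets=[
    [0.01, [0, 0.001, 0.02], [0, 0, -1.5]],
    [0.01, [0, 0.003, 0.04], [0, 0, -1.5]],
    [0.01, [0, 0.003, 0.05], [0, 0, -1.5]],
    [0.01, [0, 0.003, 0.054], [0, 0, -1.5]],
    [0.01, [0, 0.003, 0.056], [0, 0, -1.5]],
    [0.01, [0, 0.003, 0.057], [0, 0, -1.5]],
    [0.01, [0, 0.003, 0.057], [0, 0, -1.5]],
  ],
)

```text
time_s: 6.18
eef_pos: [0.4996, -0.2287, 0.2492]
tcp_rot: [-3.141, -0.001, -0.055]
ft_force: [-0.0, 0.1, -5.6]
gripper_width: 0.0215
```

>>> drive_tool(
  targets=[
    [0.01, [0, 0, 0.0005], [0, 0, 0]],
    [0.01, [0, 0, 0.001], [0, 0, 0]],
    [0.01, [0, 0, 0.0015], [0, 0, 0]],
    [0.01, [0, 0, 0.0015], [0, 0, 0]],
  ],
)

```text
time_s: 6.68
eef_pos: [0.4996, -0.2287, 0.2477]
tcp_rot: [-3.141, -0.001, -0.055]
ft_force: [-0.2, 0.1, -6.1]
gripper_width: 0.0218
```

>>> drive_tool(
  targets=[
    [0.01, [0, 0, 0.0005], [0, 0, 0]],
    [0.01, [0, 0, 0.001], [0, 0, 0]],
    [0.01, [0, 0, 0.0015], [0, 0, 0]],
    [0.01, [0, 0, 0.0015], [0, 0, 0]],
  ],
)

```text
time_s: 7.18
eef_pos: [0.4996, -0.2287, 0.2462]
tcp_rot: [-3.141, -0.001, -0.055]
ft_force: [0.0, -0.4, -5.7]
gripper_width: 0.0216
```

>>> drive_tool(
  targets=[
    [0.01, [0, 0, 0.0003], [0, 0, 0]],
    [0.01, [0, 0, 0.0007], [0, 0, 0]],
    [0.01, [0, 0, 0.001], [0, 0, 0]],
    [0.01, [0, 0, 0.001], [0, 0, 0]],
  ],
)

```text
time_s: 7.68
eef_pos: [0.4999, -0.2288, 0.2461]
tcp_rot: [-3.141, -0.002, -0.055]
ft_force: [-3.2, 1.4, 11.0]
gripper_width: 0.0216
```

>>> drive_tool(
  targets=[
    [0.01, [0, 0, -0.0003], [0, 0, 0]],
    [0.01, [0.001, 0, -0.0003], [0, 0, 0.5]],
    [0.01, [0.0025, 0, -0.0003], [0, 0, 1]],
    [0.01, [0.004, 0, -0.0003], [0, 0, 1]],
    [0.01, [0.0055, 0, -0.0003], [0, 0, 1]],
    [0.01, [0.007, 0, -0.0003], [0, 0, 1]],
    [0.01, [0.007, 0, -0.0003], [0, 0, 1]],
  ],
  squeeze=20,
)

```text
time_s: 8.55
eef_pos: [0.5071, -0.2292, 0.2464]
tcp_rot: [-3.141, -0.002, -0.072]
ft_force: [0.2, -0.1, -6.0]
gripper_width: 0.0216
```

>>> drive_tool(
  targets=[
    [0.01, [0.0005, 0, 0.0003], [0, 0, 0]],
    [0.01, [0.001, 0, 0.0005], [0, 0, 0]],
    [0.01, [0.0015, 0, 0.0005], [0, 0, 0]],
    [0.01, [0.002, 0, 0.0005], [0, 0, 0]],
    [0.01, [0.002, 0, 0.0005], [0, 0, 0]],
  ],
)

```text
time_s: 9.18
eef_pos: [0.5092, -0.2294, 0.2461]
tcp_rot: [-3.142, -0.002, -0.072]
ft_force: [-1.8, -0.0, 4.2]
gripper_width: 0.0216
```

>>> drive_tool(
  targets=[
    [0.01, [0.0004, 0, 0], [0, 0, 0]],
    [0.01, [0.0008, 0, 0], [0, 0, 0]],
    [0.01, [0.001, 0, 0], [0, 0, 0]],
    [0.01, [0.001, 0, 0], [0, 0, 0]],
  ],
)

```text
time_s: 9.68
eef_pos: [0.51, -0.2295, 0.2461]
tcp_rot: [-3.141, -0.002, -0.073]
ft_force: [-3.9, 0.6, 4.3]
gripper_width: 0.022
```

>>> drive_tool(
  targets=[
    [0.01, [0.0004, 0, 0], [0, 0, 0]],
    [0.01, [0.0008, 0, 0], [0, 0, 0]],
    [0.01, [0.001, 0, 0], [0, 0, 0]],
    [0.01, [0.001, 0, 0], [0, 0, 0]],
  ],
)

```text
time_s: 10.18
eef_pos: [0.5107, -0.2296, 0.2461]
tcp_rot: [3.142, -0.001, -0.073]
ft_force: [-7.0, 0.0, 6.9]
gripper_width: 0.0217
```

>>> drive_tool(
  targets=[
    [0.01, [0.0004, 0, 0], [0, 0, 0]],
    [0.01, [0.0008, 0, 0], [0, 0, 0]],
    [0.01, [0.001, 0, 0], [0, 0, 0]],
    [0.01, [0.001, 0, 0], [0, 0, 0]],
  ],
)

```text
time_s: 10.68
eef_pos: [0.5112, -0.2298, 0.2461]
tcp_rot: [3.142, 0.0, -0.073]
ft_force: [-8.6, 1.0, 7.9]
gripper_width: 0.0219
```

>>> drive_tool(
  targets=[
    [0.01, [-0.0005, 0, -0.0001], [0, 0, 0]],
    [0.01, [-0.0005, -0.001, -0.0001], [0, 0, 0]],
    [0.01, [-0.0005, -0.002, -0.0001], [0, 0, 0]],
    [0.01, [-0.0005, -0.003, -0.0001], [0, 0, 0]],
    [0.01, [-0.0005, -0.004, -0.0001], [0, 0, 0]],
    [0.01, [-0.0005, -0.005, -0.0001], [0, 0, 0]],
    [0.01, [-0.0005, -0.006, -0.0001], [0, 0, 0]],
    [0.01, [-0.0005, -0.006, -0.0001], [0, 0, 0]],
  ],
)

```text
time_s: 11.68
eef_pos: [0.5111, -0.2236, 0.2462]
tcp_rot: [-3.142, 0.0, -0.072]
ft_force: [-2.7, 0.4, -2.2]
gripper_width: 0.022
```

>>> drive_tool(
  targets=[
    [0.01, [0, -0.0005, 0], [0, 0, 0]],
    [0.01, [0, -0.001, 0], [0, 0, 0]],
    [0.01, [0, -0.0015, 0], [0, 0, 0]],
    [0.01, [0, -0.002, 0], [0, 0, 0]],
    [0.01, [0, -0.0025, 0], [0, 0, 0]],
    [0.01, [0, -0.003, 0], [0, 0, 0]],
    [0.01, [0, -0.003, 0], [0, 0, 0]],
  ],
)

```text
time_s: 12.55
eef_pos: [0.5114, -0.2205, 0.2461]
tcp_rot: [-3.141, 0.001, -0.072]
ft_force: [-2.7, -0.6, -0.8]
gripper_width: 0.0215
```

>>> drive_tool(
  targets=[
    [0.01, [0, -0.0004, 0], [0, 0, 0]],
    [0.01, [0, -0.0008, 0], [0, 0, 0]],
    [0.01, [0, -0.0012, 0], [0, 0, 0]],
    [0.01, [0, -0.0012, 0], [0, 0, 0]],
  ],
)

```text
time_s: 13.05
eef_pos: [0.5114, -0.2197, 0.2462]
tcp_rot: [3.141, 0.0, -0.073]
ft_force: [-2.7, -5.4, -2.6]
gripper_width: 0.0217
```

>>> drive_tool(
  targets=[
    [0.01, [0.0004, -0.0002, 0], [0, 0, 0]],
    [0.01, [0.0008, -0.0004, 0], [0, 0, 0]],
    [0.01, [0.0008, -0.0006, 0], [0, 0, 0]],
    [0.01, [0.0008, -0.0006, 0], [0, 0, 0]],
  ],
)

```text
time_s: 13.55
eef_pos: [0.5118, -0.2197, 0.2461]
tcp_rot: [3.141, 0.001, -0.073]
ft_force: [-4.8, -5.6, 0.8]
gripper_width: 0.0219
```

```bash
python3 - <<'E'
from h import *
import pickle
s=state();print(s["time_s"],s["eef_pos"],s["tcp_rot"],s["ft_force"],s["ft_torque"])
c=camera("wrist");pickle.dump(c,open("c4.pkl","wb"));save("w4",cv2.resize(c["image"][130:330,160:480],None,fx=2.5,fy=2.5,interpolation=3))
E
```

```text
13.55 [ 0.51179896 -0.21967174  0.24614842] [ 3.14067066e+00  1.17002595e-03 -7.31697352e-02] [-4.7935196  -5.64051333  0.82989361] [-1.17640977  1.14742579  0.15385129]
```

View pics/w4.png

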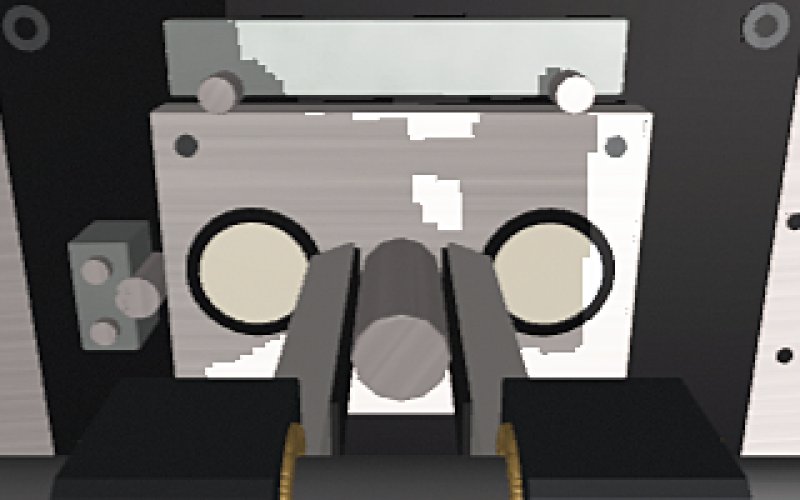

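Both dowels sit at the plate's long edge (crop (220,93) and (573,93)), and the nose at (165,270) meets the short end. Raising the pressure to about 10 N.

>>> drive_tool(
  targets=[
    [0.01, [0.0005, -0.0004, 0], [0, 0, 0]],
    [0.01, [0.001, -0.0006, 0], [0, 0, 0]],
    [0.01, [0.0013, -0.0008, 0], [0, 0, 0]],
    [0.01, [0.0013, -0.0008, 0], [0, 0, 0]],
    [0.01, [0.0013, -0.0008, 0], [0, 0, 0]],
  ],
)

```text
time_s: 14.22
eef_pos: [0.5125, -0.2196, 0.2461]
tcp_rot: [3.14, 0.003, -0.074]
ft_force: [-8.1, -5.3, 2.9]
gripper_width: 0.0219
```

>>> drive_tool(
  targets=[
    [0.01, [0.0005, -0.0004, 0], [0, 0, 0]],
    [0.01, [0.001, -0.0006, 0], [0, 0, 0]],
    [0.01, [0.0013, -0.0008, 0], [0, 0, 0]],
    [0.01, [0.0013, -0.0008, 0], [0, 0, 0]],
    [0.01, [0.0013, -0.0008, 0], [0, 0, 0]],
  ],
)

```text
time_s: 14.85
eef_pos: [0.5129, -0.2196, 0.2461]
tcp_rot: [3.139, 0.005, -0.075]
ft_force: [-10.2, -4.9, 5.1]
gripper_width: 0.0217
```

```bash
python3 - <<'E'
from h import *
s=state();print(s["time_s"],s["eef_pos"],s["tcp_rot"],s["ft_force"],s["ft_torque"])
E
```

```text
14.85 [ 0.51291591 -0.21955159  0.24613754] [ 3.13946187  0.0046128  -0.07511212] [-10.17134843  -4.93108409   5.10556383] [-1.09093417  2.09730958  0.01707273]
```

>>> drive_tool(
  targets=[
    [0.01, [0.0004, -0.0006, 0], [0.06, 0.08, 0]],
    [0.01, [0.0006, -0.001, 0], [0.12, 0.15, 0]],
    [0.01, [0.0006, -0.0013, 0], [0.12, 0.15, 0]],
    [0.01, [0.0006, -0.0013, 0], [0.12, 0.15, 0]],
    [0.01, [0.0006, -0.0013, 0], [0.12, 0.15, 0]],
    [0.01, [0.0006, -0.0013, 0], [0.12, 0.15, 0]],
  ],
)

```text
time_s: 15.6
eef_pos: [0.5127, -0.2196, 0.2462]
tcp_rot: [3.14, 0.003, -0.077]
ft_force: [-8.8, -9.4, 3.1]
gripper_width: 0.0217
```

```bash
python3 - <<'E'
from h import *
s=state();print(s["time_s"],s["eef_pos"],s["tcp_rot"],s["ft_force"],s["ft_torque"])
E
```

```text
15.6 [ 0.51272499 -0.21959074  0.24618064] [ 3.14017974  0.00348223 -0.07659474] [-8.79365139 -9.40134268  3.05695859] [-2.15511772  1.88316888  0.02882531]
```

Wrist forces are about 9 N in each direction and the moment is nearly balanced. A bit more x for margin, then hold.

>>> drive_tool(
  targets=[
    [0.01, [0.0008, -0.0006, 0], [0.06, 0.1, 0]],
    [0.01, [0.0012, -0.001, 0], [0.08, 0.2, 0]],
    [0.01, [0.0012, -0.001, 0], [0.08, 0.2, 0]],
    [0.01, [0.0012, -0.001, 0], [0.08, 0.2, 0]],
    [0.01, [0.0012, -0.001, 0], [0.08, 0.2, 0]],
    [0.01, [0.0012, -0.001, 0], [0.08, 0.2, 0]],
    [0.01, [0.0012, -0.001, 0], [0.08, 0.2, 0]],
    [0.01, [0.0012, -0.001, 0], [0.08, 0.2, 0]],
  ],
)

```text
time_s: 16.6
eef_pos: [0.5127, -0.2197, 0.2461]
tcp_rot: [3.141, 0.003, -0.078]
ft_force: [-13.2, -7.8, 7.4]
gripper_width: 0.0216
```

```bash
python3 - <<'E'
from h import *
import pickle
s=state();print(s["time_s"],s["eef_pos"],s["tcp_rot"],s["ft_force"],s["ft_torque"])
c=camera("wrist");pickle.dump(c,open("c5.pkl","wb"));save("w5",cv2.resize(c["image"][130:330,160:480],None,fx=2.5,fy=2.5,interpolation=3))
E
```

```text
16.6 [ 0.51268809 -0.21967246  0.24611372] [ 3.14061585e+00  2.88691143e-03 -7.80661611e-02] [-13.1530271   -7.81545057   7.35156144] [-1.58434109  2.85967006  0.02890822]
```

View pics/w5.png

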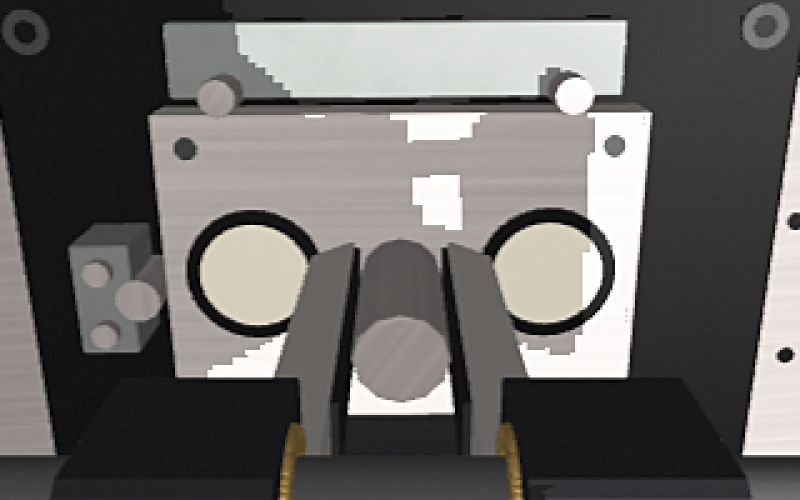

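Edges are parallel to the dowel line ((219,97)–(574,95) against (150,115)–(652,112)) and the nose touches. Relaxing, opening and lifting.

>>> drive_tool(
  targets=[
    [0.01, [0.0005, -0.0004, 0], [0, 0.1, 0]],
    [0.01, [0.0002, -0.0002, 0], [0, 0.1, 0]],
    [0.01, [0.0001, -0.0001, 0], [0, 0.1, 0]],
    [0.01, [0.0001, -0.0001, 0], [0, 0.1, 0]],
  ],
)

```text
time_s: 17.15
eef_pos: [0.5124, -0.2197, 0.2461]
tcp_rot: [3.14, 0.002, -0.078]
ft_force: [-6.2, -2.5, 2.0]
gripper_width: 0.0215
```

>>> drive_tool(
  targets=[
    [0.026, [0, 0, 0], [0, 0, 0]],
    [0.03, [0, 0, 0], [0, 0, 0]],
    [0.036, [0, 0, 0], [0, 0, 0]],
    [0.042, [0, 0, 0], [0, 0, 0]],
    [0.042, [0, 0, 0], [0, 0, 0]],
    [0.042, [0, 0, 0], [0, 0, 0]],
  ],
)

```text
time_s: 17.9
eef_pos: [0.5124, -0.2197, 0.2461]
tcp_rot: [3.141, 0.002, -0.078]
ft_force: [0.0, 1.1, 0.0]
gripper_width: 0.042
```

```bash
python3 - <<'E'
from h import *
import pickle
s=state();print(s["time_s"],s["eef_pos"],s["tcp_rot"],s["ft_force"],s["ft_torque"],s["gripper_width"])
E
```

```text
17.9 [ 0.51242494 -0.21971409  0.24612272] [ 3.14053016e+00  2.02387904e-03 -7.83938711e-02] [0.04971913 1.10569625 0.04997113] [ 0.00472346  0.0284219  -0.02533304] 0.0420183261973674
```

Released with forces near zero. Lifting straight up.

>>> drive_tool(
  targets=[
    [0.042, [0, 0, -0.01], [0, 0, 0]],
    [0.042, [0, 0, -0.03], [0, 0, 0]],
    [0.042, [0, 0, -0.06], [0, 0, 0]],
    [0.042, [0, 0, -0.1], [0, 0, 0]],
    [0.042, [-0.02, 0, -0.13], [0, 0, 0]],
    [0.042, [-0.02, 0, -0.13], [0, 0, 0]],
    [0.042, [-0.02, 0, -0.13], [0, 0, 0]],
  ],
)

```text
time_s: 18.77
eef_pos: [0.4927, -0.218, 0.3763]
tcp_rot: [3.14, 0.002, -0.078]
ft_force: [-1.2, 0.3, -0.4]
gripper_width: 0.0417
```

```bash
python3 - <<'E'
from h import *
import pickle
s=state();print(s["time_s"],s["eef_pos"],s["ft_force"])
c=camera("wrist");pickle.dump(c,open("c6.pkl","wb"));save("w6",cv2.resize(c["image"][100:300,160:480],None,fx=2.5,fy=2.5,interpolation=3))
E
```

```text
18.775 [ 0.49274193 -0.21799184  0.37626858] [-1.24318066  0.31407827 -0.39120679]
```

View pics/w6.png

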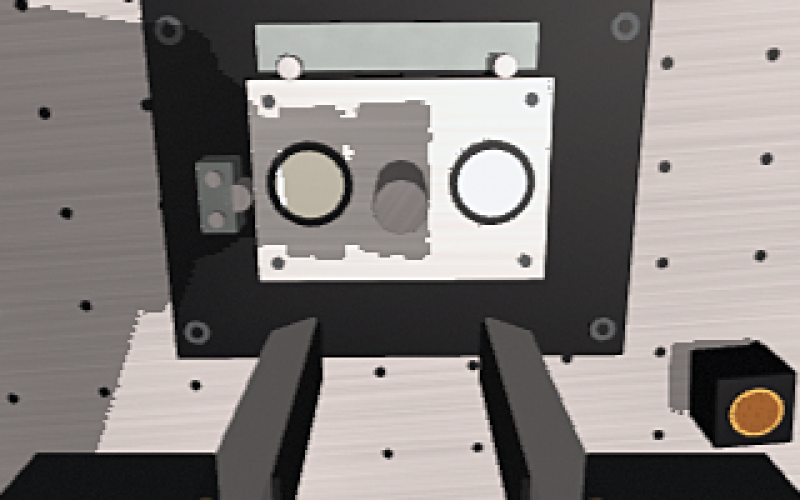

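Plate lies on the bed against dowels (289,67) and (505,65) and nose (250,195). One numeric check with the rays.

```bash
python3 - <<'E'
from h import *
import pickle
c=pickle.load(open("c6.pkl","rb"))
k=lambda p:np.array(p)/2.5+np.array([160,100])
def y(P):d=P[0]-P[1];return np.arctan2(-d[0],d[1])
D=ray(c,k([(289,67),(505,65)]),.046)
H=ray(c,k([(246,80),(554,76),(543,278),(260,281)]),.042);W=ray(c,k([(309.5,184),(492,182)]),.042)
B=ray(c,k([(168,29),(626,25)]),.03);B2=ray(c,k([(197,332),(603,329)]),.03)
print("yaw dowels",y(D),"plate edges",y(H[:2]),y(H[[3,2]]),"win",y(W),"bed screws",y(B),y(B2))
a=y(D);R=np.array([[np.cos(a),-np.sin(a)],[np.sin(a),np.cos(a)]])
print("centre (win) in dowel frame mm",(R.T@(W.mean(0)-D.mean(0))[:2])*1e3,"corners",(R.T@(H.mean(0)-D.mean(0))[:2])*1e3)
N=ray(c,k([(252,195)]),.048)[0];print("nose tip->centre",(R.T@(W.mean(0)-N)[:2])*1e3)
E
```

```text
yaw dowels -0.0690633830877721 plate edges -0.06541006468177941 -0.06740570383133483 win -0.0672084687275667 bed screws -0.06960672710163285 -0.07077953127868693
centre (win) in dowel frame mm [-50.22047114  -1.13908398] corners [-50.10266573  -1.13947079]
nose tip->centre [  3.4613473 -64.4839924]
```

```bash
python3 -c "
from cell import *
print(finish_job())"
```

```text
the job is handed in; nothing more can be done
None
```

I gripped the middle-sized holder (the 90 × 130 mm one) by its post and set it down on the bed. I slid it against both dowels and then the stop, pressed it there for about a second, let go and lifted clear. The job was handed in at about 19 s.

**Pressing:** wrist forces rose to about 9 N on both sides, then ended at about 13 N towards the dowels and 8 N towards the stop. I don't have the force on each dowel directly. From the nearly balanced moment I estimated 3–4 N each at 9 N, and about 5 N each at 13 N.

**Final check (wrist camera):**

| Measure | Seen | Wanted |
|---|---|---|
| Holder centre from dowel line | -50.2 mm | -50 ± 1.5 mm |
| Holder centre from nose tip | -64.5 mm | -65 ± 1.5 mm |
| Yaw against the bed | within about 0.005 rad | under 0.015 rad |

- **Calibration limit:** the camera calibration is only good to about 2 mm, so the distances to the dowels and nose rest more on the felt contacts than on the picture.
- **Flatness:** I didn't measure it separately; the plate looked flat after release.
- **Bystanders:** the cube was still beside the bed in the last picture. I kept the arm away from the bottle and wrench but did not re-measure their positions.

No check failed or disagreed. Early estimates of the bed's yaw ranged from -0.055 to -0.09 rad, and the last ones agreed at about -0.07.

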